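# Back off a knurled clamp nut two turns and swing the clamp arm off a banjo peghead

## Robot

A 6-joint arm with a two-finger parallel gripper is mounted at the origin on the work surface. World frame = base frame: x ahead of the robot, y to its left, z up, the work surface at z = 0. Lengths are in m, angles in rad, forces in N, time in s.
With the tool pointing down it reaches from about 0.3 to 0.75 m from the base axis. Payload 8.5 kg.
Tool frame: the origin (TCP) lies midway between the tips of the shut fingers; the grasp point (between the pads) lies 19 mm behind it; z points along the fingers, y is the line along which they close (so a half turn about z gives the same grasp; the last joint's range is limited). The gripper opens to 88 mm and grips with 3 to 60 N. Pads are 18 mm wide; open, the fingers measure 123 mm over their backs; the gripper's body (75 mm by 187 mm) begins 45 mm behind the grasp point.
Start: joints at [1.008, 0.381, 1.297, -0, 1.464, -0.215], TCP at [0.187, 0.517, 0.239] pointing down, gripper open.
Joint ranges: [-3.11, 3.11], [-0.89, 2.33], [0.22, 2.48], [-1.42, 4.56], [0.17, 2.85], [-2.88, 2.88]. Speed limits (rad/s): [2.39, 2.39, 3.14, 3.14, 3.14, 3.14].

## Interface

Orientations are given as a unit quaternion [w, x, y, z].
In Python, from plant import r gives the robot as it stands.
- The arm moves only by the tool step_arm, never from a script. Its argument "targets" is a list that holds one entry, the list of rows, each a list of 5 numbers: the shift along the tool's x, y, z in mm, then the turn about the tool's z in degrees, then the finger opening in mm, from 0 to 88.1. In form: [[[x, y, z, roll, hand], ...]]. A call has 1 to 8 rows; each row is the pose to reach, as a shift and turn from the pose commanded when the call began, along the tool's axes at that moment; what a row does not reach only later rows make up. A row lasts 1/10 s, in which the tool goes at most 50 mm and 8.59 degrees, less where a joint would pass 70% of its speed; a pose out of reach is approached as far as the arm can. A call with a gripper value outside its range is refused whole. The fingers move at their own pace and stop on an object; "grip_force" is the grip in N (left out, the last holds). Time passes only in rows, so rows that repeat a pose let the fingers close. It gives the time, the measured TCP pose, the force, the opening and the grip force at its end, in the units of the state.
- r.read_state(): the state, without advancing time (a new reading comes with each control period).
- r.get_image(name): name is "side" or "top"; returns (picture, depth): 480x640x3 uint8, blue, green, red; 480x640 float32, m along the optical axis (not along the pixel's ray), 0 where there is no reading.
- r.camera_info(name): a dict with "intrinsics" (3x3 intrinsics, pixels), "R" (3x3) and "t" (3): a world point X has camera coordinates R X + t. Camera axes: x right, y down, z forward; pixel columns grow to the right and rows downward; lengths in m; the calibration is good to about 2 mm. A picture is of the moment at which its call begins. camera_info takes no time and is no camera call.
- r.hand_in(): hands the job in; it is judged then, once.
Trained networks look in the newest picture that a camera, given by its name, has taken for a name from the list of things; names that differ only in an ending like _2 or _b are one class to them, and where a whole thing is asked for, a point or a joint stands for the part that bears it (a point fixed in the world has none). Each returns a list of dicts, best first, with "p" (0 to 1); they miss things now and then, are a little off and sometimes report something else, mostly with a low value. They report only what shows in the picture. A call takes as long as a camera call. They do not tell look-alikes from the thing itself.
- r.cut_out(query, camera): "region" (480x640 bool, what is visible of it) and "extent" ([left, top, width, height] in pixels, round what is visible of it).
The state is a dict: "t": time; "joint_positions": joint angles; "qvel": joint speeds; "joint_efforts": joint torques, N m; "ee_pos": TCP position; "tool_rot": TCP orientation; "contact_force": force on the tool from outside, world axes, zero at the start; "torque": the same for the moment, N m; "gripper_width": finger opening in m; "grasp_force": force on a finger pad.
Only numpy, scipy, OpenCV 4.12 (cv2) and the standard library are available. Lean on these libraries where they do the work, as an engineer would, in place of code of your own. Each camera call takes 0.05 s, during which the arm holds its last target. There are 200 camera calls.

## Task

A banjo peghead is held down on the plywood jig board by a clamp. Roll a fingertip round the knurled rim of the clamp's nut to back it off two full turns (anticlockwise seen from above), and only then push the clamp arm round with a fingertip, about a quarter turn to either side, so that no part of it is over the peghead any more. Do not grip or lift anything, and leave the peghead and the other things lying where they are.

Things in the scene. Friction and masses are not known exactly. Their poses are not given: they have to be found in the camera images.
- clamp_nut (a joint): Turn of the knurled nut, rad: 0 = tight (start), grows as it is loosened anticlockwise from above; 2 turns = 12.57 and lift nut and arm 4 mm (2 mm pitch). Stiff (0.05 N m, about 2 N along the rim), stays where left, no coasting; the rim grips a fingertip well (friction about 1). A dark 8 mm hole in its top, 20 mm off the axis, shows the turn: at 0 it lies on the clamp's x axis.
- nut_rim (a point): Centre of the aluminium nut, on the stud's axis, at mid height of the knurled rim; rises with it. Rim 61 mm in diameter, 9 mm above and below this point; on top a 24 mm hub, 5 mm tall, and the 10 mm stud, which ends 35 mm above this point at the start. Under the rim a 36 mm neck, then the arm, its top 17 mm below this point. The stud does not give way.
- clamp_arm (a joint): Swing of the clamp arm about the stud, rad, positive anticlockwise from above; 0 = along the clamp's x axis. Starts within 0.2 of 0, its toe bearing on the peghead. Once the nut is loose it swings up to 2.6 either way (0.1 N m of friction) and stays where it is left. Beyond 1.2 either way it is clear of the peghead.
- toe_end (a point): In the arm's toe end, 82 mm from the stud's axis, mid width and height; x points out along the arm, z up. Black steel arm, level, 26 mm wide, 14 mm tall, from 13 mm beyond this point to 49 mm behind the stud. Below this point a thin post and a 22 mm round pad reach 22 mm down to the peghead; at the other end a heel reaches down to the board. A spring lifts the arm with the nut.
- clamp: The clamp's round foot and stud, fixed to the board's metal track. Origin on the stud's axis at the board's top face; x = the direction of the arm at 0.
- peghead: Banjo peghead, loose, lying flat under the clamp's toe: dark face, pale sides, scalloped outline, 184 mm long along its y (with a narrow neck stub to -y), up to 80 mm wide, 15 mm thick, 0.16 kg. Origin at its underside. Its length lies across the arm and its near edge 50 to 60 mm from the stud. To be left where it lies.
- board: Plywood jig board fixed on the bench, 360 x 500 x 18 mm, origin at the centre of its underside; a flush metal track runs along its y, the clamp stands on the track.
- jar: Jar with a steel lid, 54 mm in diameter, 72 mm tall, standing on the board. Leave alone. Origin at its underside.
- screwdriver: Screwdriver lying on the board, 170 mm long along its x. Leave alone. Origin at its middle, underside.
- cup: Steel cup, 60 mm in diameter, 55 mm tall, standing on the board. Leave alone. Origin at its underside.
There are look-alikes about, which are no part of the job. There is more than one size of the peghead; the one meant has the size given above.

How it is judged:
On the way, in this order (a step that is already met when the one before it is completed fails the run):
1. the nut is backed off two full turns (to within a quarter turn short) with the arm still over the peghead (value of joint clamp_nut above 11 rad and value of joint clamp_arm between -0.7 and 0.7 rad), for 0.1 s.
2. the arm is swung aside, clear of the peghead ((value of joint clamp_arm above 1.2 rad or value of joint clamp_arm below -1.2 rad)), for 0.2 s.
At the end, for the whole second after the job is handed in: The nut stands two full turns loose (between 1.75 and 2.5 turns), the arm is swung at least 1.2 rad to one side, clear of the peghead, and both are at rest; the peghead lies flat within 12 mm of where it was, and the jar, cup and screwdriver within 30 mm of where they were (value of joint clamp_nut between 11 and 15.7 rad and (value of joint clamp_arm above 1.2 rad or value of joint clamp_arm below -1.2 rad) and velocity of joint clamp_arm between -0.05 and 0.05 rad/s and velocity of joint clamp_nut between -0.05 and 0.05 rad/s and distance of peghead from where it was at the start of the episode below 0.012 m and angle between peghead's own z axis and vertical below 0.05 rad and distance of each of jar, screwdriver, cup from where it was at the start of the episode below 0.03 m); the robot touches nothing.
It fails at once if the peghead is lifted, tipped or pushed away (distance of peghead from where it was at the start of the episode above 0.015 m or angle between peghead's own z axis and vertical above 0.1 rad).
It fails at once if the arm is forced round while the nut is still tight (value of joint clamp_nut below 9.4 rad and distance of toe_end from where it was at the start of the episode above 0.02 m).
It fails at once if the nut is gripped: taken between the two fingers (horizontal distance between the grasp point and nut_rim below 0.01 m and z of the grasp point in the frame of nut_rim below 0.02 m).
It fails at once if the arm is gripped: taken between the two fingers (x of the grasp point in the frame of toe_end between -0.125 and 0.012 m and y of the grasp point in the frame of toe_end between -0.006 and 0.006 m and z of the grasp point in the frame of toe_end between -0.02 and 0.012 m).
It fails at once if the jar, the cup or the screwdriver is disturbed (distance of any of jar, screwdriver, cup from where it was at the start of the episode above 0.03 m).
It also fails if it takes over 72 s, if anything falls off the work surface, if the arm or the gripper's body presses on something with over 40 N, if the wrist force passes 120 N, or if a joint passes its speed limit or range.

## Working session

There is one attempt and no reset: what is moved stays moved. The work goes in short steps, Python scripts to look and compute and a tool call to move; the robot and the scene stay as the last step left them, time stands still between calls to the robot, and variables do not carry over. Pictures are saved under pics/ and viewed, at most 10 in all, crops included, and the job is handed in when it is done.

Besides the shell and the picture viewer there is one more tool, called after "Emit:" by a JSON object that holds its "name" and its "arguments", one argument or row to a line. step_arm: Moves the arm, as the interface text tells. Its arguments: {"type":"object","properties":{"targets":{"type":"array","items":{"type":"array","items":{"type":"array","items":{"type":"number"}}}},"grip_force":{"type":"number"}},"required":["targets"]}

```bash
mkdir -p pics; ls
cat > h.py <<'E'
import numpy as np, cv2
from plant import r
def cam(n):
    i=r.camera_info(n); return np.array(i["intrinsics"]),np.array(i["R"]),np.array(i["t"])
def unproj(n,u,v,z):  # depth z
    K,R,t=cam(n); p=np.linalg.inv(K)@np.array([u,v,1.])*z
    return R.T@(p-t)
def cloud(n,d):
    K,R,t=cam(n); v,u=np.mgrid[:480,:640]
    p=np.stack([(u-K[0,2])/K[0,0]*d,(v-K[1,2])/K[1,1]*d,d],-1)
    return (p-t)@R
def proj(n,X):
    K,R,t=cam(n); c=K@(R@np.array(X)+t); return c[:2]/c[2]
E
python3 - <<'E'
from h import *
for n in("side","top"):
    im,d=r.get_image(n); cv2.imwrite(f"pics/{n}0.png",im); np.savez(f"{n}0.npz",im=im,d=d)
    K,R,t=cam(n); print(n,K[0,0],"campos",(-R.T@t).round(3),"fwd",R[2].round(2))
    for q in("clamp_nut","clamp_arm","peghead","jar","cup","screwdriver","clamp"):
        print(q,[(round(x["p"],2),x["extent"]) for x in r.cut_out(q,n)][:4])
s=r.read_state();print(s["t"],s["ee_pos"],s["tool_rot"],s["gripper_width"])
E
```

```text
pics
side 504.0932866495477 campos [ 0.093 -0.418  0.71 ] fwd [ 0.46  0.6  -0.65]
clamp_nut [(0.73, [353.5, 245.9, 34.6, 25.0])]
clamp_arm [(0.83, [336.8, 238.0, 51.2, 61.3]), (0.43, [459.8, 298.2, 38.8, 48.8])]
peghead [(0.82, [292.4, 223.9, 76.1, 55.6]), (0.73, [200.7, 153.1, 58.4, 67.7]), (0.59, [150.9, 243.9, 66.2, 39.9]), (0.44, [454.5, 296.4, 43.3, 49.1])]
jar [(0.73, [458.2, 297.1, 37.9, 50.1])]
cup []
screwdriver [(0.71, [415.3, 355.6, 89.5, 46.9])]
clamp [(0.95, [336.7, 236.4, 48.0, 59.4]), (0.61, [457.2, 295.9, 42.1, 52.6])]
top 520.0400407286484 campos [0.293 0.145 1.269] fwd [ 0.2   0.02 -0.98]
clamp_nut [(0.68, [347.0, 213.9, 25.8, 22.8])]
clamp_arm [(0.78, [321.1, 219.5, 59.6, 12.2])]
peghead [(0.84, [240.1, 306.9, 25.8, 59.4]), (0.82, [131.7, 210.0, 86.2, 84.5]), (0.62, [304.2, 193.5, 35.9, 77.6])]
jar [(0.79, [429.9, 188.2, 25.1, 23.9])]
cup [(0.9, [428.7, 259.8, 29.2, 27.0])]
screwdriver [(0.85, [457.9, 200.7, 11.7, 71.0])]
clamp [(0.56, [321.2, 210.5, 59.0, 25.3])]
0.8 [0.18744684 0.51706202 0.23875632] [-8.71145467e-06  1.73034006e-01  9.84915850e-01  8.31034717e-06] 0.08823714263205058
```

Run:
```python
from h import *
a=np.load("top0.npz");im,d=a["im"],a["d"]
cv2.imwrite("pics/topc.png",cv2.resize(im[150:330,270:510],None,fx=3.3,fy=3.3,interpolation=cv2.INTER_CUBIC))
P=cloud("top",d)
# heights
for lo,hi in((.085,.12),(.07,.085),(.06,.07),(.05,.06),(.04,.05),(.028,.04)):
    m=(P[...,2]>lo)&(P[...,2]<hi)&(d>0); m[:,:300]=0;m[:180]=0;m[300:]=0;m[:,420:]=0
    if m.sum(): print(lo,hi,m.sum(),np.median(P[m],0).round(4),P[m].min(0).round(3),P[m].max(0).round(3))
```

```text
0.085 0.12 445 [0.5785 0.0654 0.0885] [0.55  0.036 0.085] [0.61  0.095 0.117]
0.07 0.085 101 [0.5694 0.0697 0.0839] [0.55  0.037 0.072] [0.608 0.095 0.085]
0.06 0.07 250 [0.5805 0.1158 0.0622] [0.564 0.018 0.06 ] [0.592 0.159 0.07 ]
0.05 0.06 114 [0.5731 0.1217 0.0585] [0.567 0.018 0.05 ] [0.592 0.158 0.06 ]
0.04 0.05 11 [0.5689 0.034  0.0434] [0.562 0.022 0.04 ] [0.625 0.176 0.05 ]
0.028 0.04 1572 [0.5636 0.1656 0.0332] [0.485 0.023 0.028] [0.667 0.203 0.039]
```

View pics/top0.png

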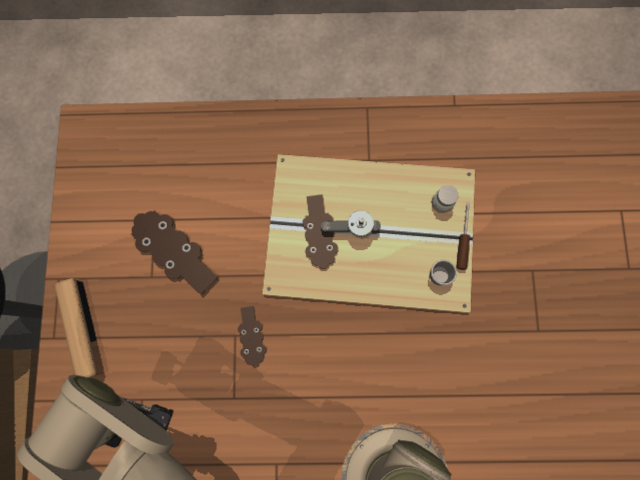

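View pics/topc.png

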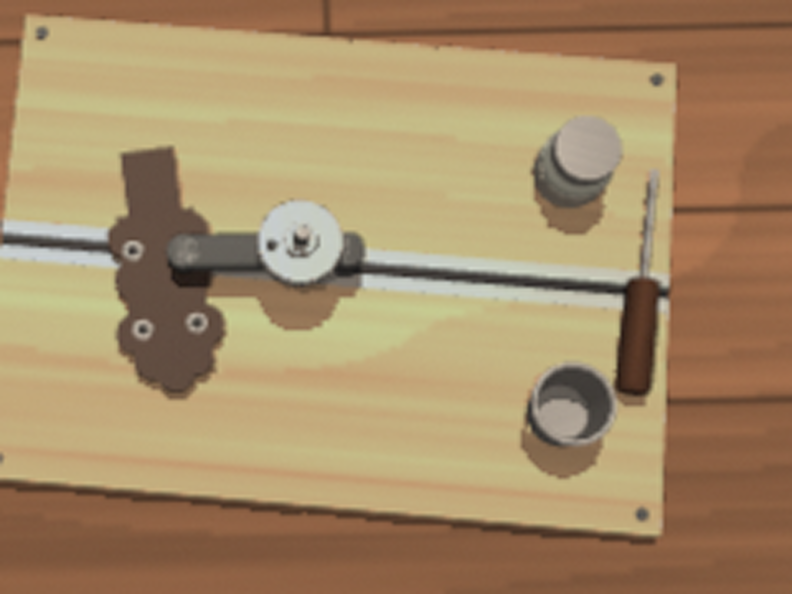

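View pics/side0.png

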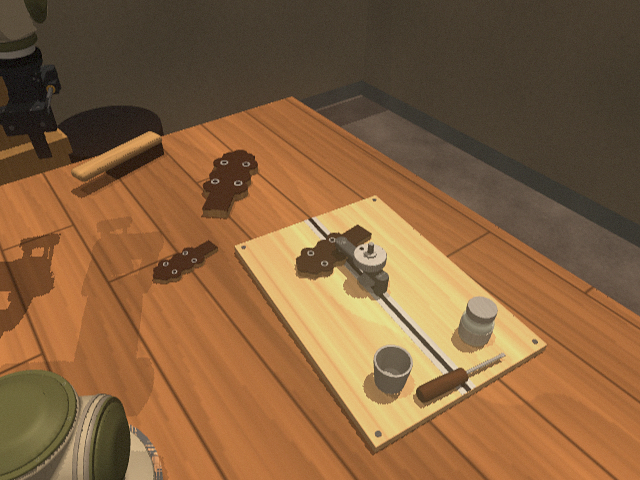

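The target peghead is the one under the clamp at top (320,232). The look-alikes are a larger one at (175,252) and a smaller one at (252,336). There is only one clamp: the nut is at (360,223), and its arm points left (+y) with the toe at about (327,228). Heights check out, with the nut top at 0.0885 and the arm top at 0.0625.

```bash
cat >> h.py <<'E'
def rim(im,d,z0=.083,z1=.1):
    P=cloud("top",d); m=(P[...,2]>z0)&(P[...,2]<z1)&(d>0)&(abs(P[...,0]-.58)<.05)&(abs(P[...,1]-.0655)<.05)
    c,_=cv2.findContours(m.astype(np.uint8),0,2); c=max(c,key=cv2.contourArea)
    (u,v),rad=cv2.minEnclosingCircle(c); z=np.median(P[m][:,2])
    K,R,t=cam("top"); ray=R.T@np.linalg.inv(K)@np.array([u,v,1]); o=-R.T@t
    return o+ray*(z-o[2])/ray[2],rad,m,P
E
python3 - <<'E'
from h import *
a=np.load("top0.npz");c,rad,m,P=rim(a["im"],a["d"]);print(c.round(4),rad)
b=P[m][:,:2]; print((b.min(0)+b.max(0))/2, b.max(0)-b.min(0), np.median(P[m][:,2]))
# side camera top-face
s=np.load("side0.npz");Q=cloud("side",s["d"]);q=Q[(Q[...,2]>.084)&(Q[...,2]<.092)&(abs(Q[...,0]-.58)<.05)&(abs(Q[...,1]-.065)<.05)]
print("side",(q.min(0)+q.max(0))/2,q.max(0)-q.min(0))
t=P[(P[...,2]>.057)&(P[...,2]<.067)&(abs(P[...,0]-.58)<.03)&(P[...,1]>.1)&(P[...,1]<.17)]
print("toe",t[:,1].max()); 
for y in(.105,.12,.135,.15): k=t[abs(t[:,1]-y)<.006]; print(y,k[:,0].mean().round(4))
R=np.array([[-.940,.341],[.341,.940]])
print(R@(np.array([.515,.0655])-[.1874,.5171]))
E
```

```text
[0.5797 0.0652 0.0878] 13.02777099609375
[0.57995616 0.06573926] [0.06047022 0.05893623] 0.08784007768098676
side [0.58175087 0.0642392  0.08801484] [0.06128069 0.06107557 0.007967  ]
toe 0.15856098862172657
0.105 0.5802
0.12 0.5795
0.135 0.5797
0.15 0.5803
[-0.4619396 -0.3127924]
```

Emit:
{"name": "step_arm", "arguments": {
  "targets": [
    [[-46,-31,5,-5,0],[-92,-62,10,-10,0],[-138,-93,15,-15,0],[-184,-124,20,-20,0],[-230,-155,25,-20,0],[-276,-186,30,-20,0],[-322,-217,40,-20,0],[-362,-244,50,-20,0]]
  ],
  "grip_force": 20
}}

```text
t: 1.6
ee_pos: [0.4226, 0.194, 0.1959]
tool_rot: [0.001, -0.001, 1.0, 0.0]
contact_force: [1.7, 1.0, 0.7]
gripper_width: 0.0261
grasp_force: 0.0
```

```bash
python3 -c "
from h import *
s=r.read_state();print(s['t'],s['ee_pos'],s['tool_rot'],s['gripper_width'],s['contact_force'])"
```

```text
1.6 [0.42264705 0.1940487  0.19592859] [ 6.15996390e-04 -5.87963115e-04  9.99999628e-01  1.40264674e-04] 0.026091796756746576 [1.70586659 0.96405162 0.66426332]
```

Emit:
{"name": "step_arm", "arguments": {
  "targets": [
    [[0,0,0,0,0],[0,0,0,0,0]]
  ]
}}

```text
t: 1.8
ee_pos: [0.4219, 0.1952, 0.1956]
tool_rot: [-0.0, 0.001, 1.0, 0.0]
contact_force: [-0.1, 0.4, 1.0]
gripper_width: 0.0102
grasp_force: 0.0
```

Emit:
{"name": "step_arm", "arguments": {
  "targets": [
    [[-30,-40,15,0,0],[-60,-80,30,0,0],[-93,-120,40,0,0],[-93,-130,55,0,0],[-93,-130,90,0,0],[-93,-130,122,0,0],[-93,-130,122,0,0],[-93,-130,122,0,0]]
  ]
}}

```text
t: 2.6
ee_pos: [0.5149, 0.0672, 0.0747]
tool_rot: [0.0, -0.002, 1.0, 0.0]
contact_force: [-0.2, -0.2, -0.0]
gripper_width: 0.0005
grasp_force: 0.0
```

```bash
python3 -c "
from h import *
im,d=r.get_image('side'); cv2.imwrite('pics/s1.png',cv2.resize(im[150:350,250:490],None,fx=3,fy=3))
s=r.read_state();print(s['t'],s['ee_pos'],s['tool_rot'],s['gripper_width'],s['contact_force'])"
```

```text
2.65 [0.51536818 0.06692745 0.07533786] [ 1.10363914e-03 -1.42472121e-03  9.99998373e-01 -7.94201835e-05] 0.0007109862336696823 [-0.14894389  0.17442082  0.94357262]
```

View pics/s1.png

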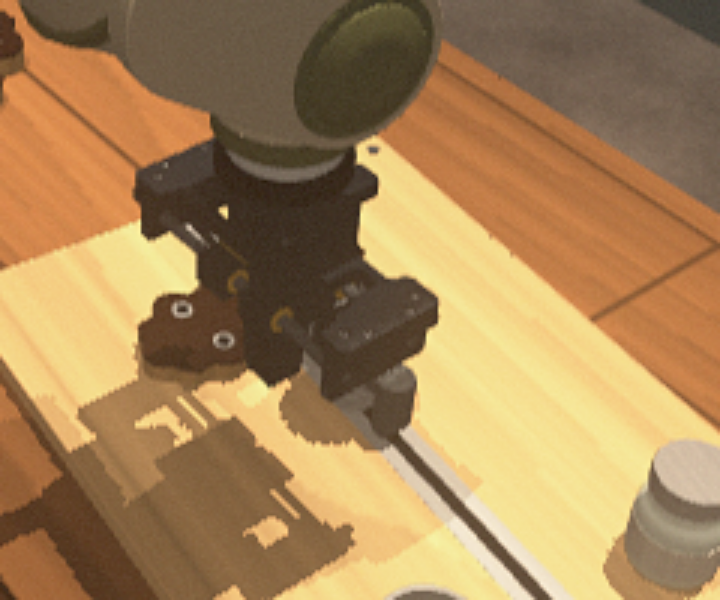

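Emit:
{"name": "step_arm", "arguments": {
  "targets": [
    [[-15,0,0,0,0],[-22,0,0,0,0],[-24,0,0,0,0],[-26,0,0,0,0],[-27,0,0,0,0],[-27,0,0,0,0]]
  ]
}}

```text
t: 3.25
ee_pos: [0.5416, 0.066, 0.0739]
tool_rot: [-0.0, -0.001, 1.0, -0.0]
contact_force: [-0.3, -0.6, -0.8]
gripper_width: 0.0003
grasp_force: 0.0
```

Emit:
{"name": "step_arm", "arguments": {
  "targets": [
    [[-1,0,0,0,0],[-1,0,0,0,0],[-2,0,0,0,0],[-2,0,0,0,0]]
  ]
}}

```text
t: 3.65
ee_pos: [0.5428, 0.0661, 0.0737]
tool_rot: [-0.001, -0.001, 1.0, -0.0]
contact_force: [-5.6, -0.4, 3.8]
gripper_width: 0.0003
grasp_force: 2.8
```

Emit:
{"name": "step_arm", "arguments": {
  "targets": [
    [[-1,0,0,0,0],[-1,-4,0,0,0],[-1,-8,0,0,0],[-1,-12,0,0,0],[-1,-16,0,0,0]]
  ]
}}

```text
t: 4.15
ee_pos: [0.5423, 0.0506, 0.0736]
tool_rot: [-0.003, -0.001, 1.0, 0.0]
contact_force: [-11.2, 1.3, 6.5]
gripper_width: 0.0002
grasp_force: 5.6
```

```bash
python3 -c "
from h import *
im,d=r.get_image('top'); cv2.imwrite('pics/t1.png',cv2.resize(im[170:270,290:430],None,fx=5,fy=5,interpolation=cv2.INTER_CUBIC))
s=r.read_state();print(s['t'],s['ee_pos'],s['contact_force'])"
```

```text
4.2 [0.54244779 0.05002295 0.07361781] [-11.31065376  -0.7456108    8.02576242]
```

View pics/t1.png

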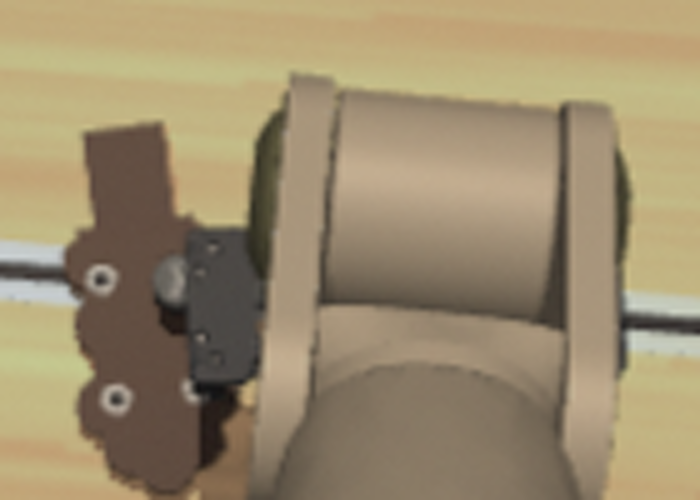

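Emit:
{"name": "step_arm", "arguments": {
  "targets": [
    [[0,-1.5,0,0,0],[-1,-8.7,0,0,0],[-3.8,-15.5,0,0,0],[-8.2,-21.3,0,0,0]]
  ]
}}

```text
t: 4.6
ee_pos: [0.5521, 0.0287, 0.0734]
tool_rot: [-0.001, -0.001, 1.0, 0.0]
contact_force: [-3.1, -0.2, 0.4]
gripper_width: 0.0004
grasp_force: 0.9
```

Emit:
{"name": "step_arm", "arguments": {
  "targets": [
    [[0,2,0,0,0],[-5.8,-2.4,0,0,0],[-12.6,-5.2,0,0,0],[-19.8,-6.2,0,0,0],[-24,-6.2,0,0,0]]
  ]
}}

```text
t: 5.1
ee_pos: [0.5772, 0.0215, 0.0732]
tool_rot: [-0.0, -0.0, 1.0, -0.001]
contact_force: [-3.0, -7.2, -2.8]
gripper_width: 0.0003
grasp_force: 3.4
```

Emit:
{"name": "step_arm", "arguments": {
  "targets": [
    [[-5,0,0,0,0],[-10,0,0,0,0],[-14,0,0,0,0],[-21,1,0,0,0],[-27.6,3.8,0,0,0],[-33.4,8.2,0,0,0]]
  ]
}}

```text
t: 5.7
ee_pos: [0.6114, 0.0296, 0.0735]
tool_rot: [0.001, -0.0, 1.0, -0.001]
contact_force: [1.5, -6.4, -3.8]
gripper_width: 0.0007
grasp_force: 2.6
```

Emit:
{"name": "step_arm", "arguments": {
  "targets": [
    [[-4.4,5.8,0,0,0],[-7.2,12.6,0,0,0],[-8.2,19.8,0,0,0],[-8.2,25,0,0,0]]
  ]
}}

```text
t: 6.1
ee_pos: [0.6213, 0.0555, 0.0741]
tool_rot: [0.003, -0.0, 1.0, -0.001]
contact_force: [10.1, -2.3, -4.7]
gripper_width: 0.0006
grasp_force: 4.4
```

Emit:
{"name": "step_arm", "arguments": {
  "targets": [
    [[0,6,0,0,0],[0,12,0,0,0],[0,18,0,0,0],[0,23,0,0,0],[0,27,0,0,0],[1,34,0,0,0],[3.8,41,0,0,0],[8.2,46.5,0,0,0]]
  ]
}}

```text
t: 6.9
ee_pos: [0.6109, 0.1028, 0.0739]
tool_rot: [0.001, -0.001, 1.0, 0.0]
contact_force: [-0.2, 0.4, 0.2]
gripper_width: 0.0002
grasp_force: 0.5
```

Emit:
{"name": "step_arm", "arguments": {
  "targets": [
    [[0,-2,0,0,0],[0,-3.5,0,0,0],[0,-3.5,0,0,0]]
  ]
}}

```text
t: 7.2
ee_pos: [0.6114, 0.1001, 0.0743]
tool_rot: [0.002, -0.001, 1.0, 0.001]
contact_force: [5.3, 8.1, 0.5]
gripper_width: 0.0003
grasp_force: 5.0
```

Emit:
{"name": "step_arm", "arguments": {
  "targets": [
    [[5.8,4.4,0,0,0],[12.6,7.2,0,0,0],[19.8,8.2,0,0,0],[25,8.2,0,0,0]]
  ]
}}

```text
t: 7.6
ee_pos: [0.5851, 0.1087, 0.0738]
tool_rot: [0.0, -0.001, 1.0, 0.002]
contact_force: [2.5, 10.6, -2.4]
gripper_width: 0.0005
grasp_force: 5.1
```

Emit:
{"name": "step_arm", "arguments": {
  "targets": [
    [[6,0,0,0,0],[12.6,0,0,0,0],[19.9,-1,0,0,0],[26.8,-3.8,0,0,0],[32.6,-8.3,0,0,0],[37.1,-14.1,0,0,0],[39.9,-21,0,0,0],[40.9,-28.3,0,0,0]]
  ]
}}

```text
t: 8.4
ee_pos: [0.542, 0.0792, 0.0732]
tool_rot: [-0.003, -0.001, 1.0, 0.001]
contact_force: [-5.7, 2.0, 2.2]
gripper_width: 0.0004
grasp_force: 3.3
```

Emit:
{"name": "step_arm", "arguments": {
  "targets": [
    [[-0.5,-7,0,0,0],[-0.5,-14,0,0,0],[-0.5,-20.5,0,0,0],[-0.5,-27,0,0,0],[-2.5,-37.5,0,0,0],[-8.6,-46.7,0,0,0],[-17.6,-52.9,0,0,0],[-28.3,-55.1,0,0,0]]
  ]
}}

```text
t: 9.2
ee_pos: [0.571, 0.0217, 0.0731]
tool_rot: [-0.003, -0.0, 1.0, -0.001]
contact_force: [-5.1, -8.1, -5.1]
gripper_width: 0.0003
grasp_force: 3.8
```

Emit:
{"name": "step_arm", "arguments": {
  "targets": [
    [[-6,0,0,0,0],[-12,0,0,0,0],[-17.6,0,0,0,0],[-25,1,0,0,0],[-31.8,3.8,0,0,0],[-37.6,8.3,0,0,0]]
  ]
}}

```text
t: 9.8
ee_pos: [0.611, 0.0296, 0.0734]
tool_rot: [0.0, -0.0, 1.0, -0.002]
contact_force: [2.9, -8.2, -4.9]
gripper_width: 0.0006
grasp_force: 4.3
```

Emit:
{"name": "step_arm", "arguments": {
  "targets": [
    [[-10,-10,0,0,0],[-20,-20,0,0,0],[-20,-20,-40,0,0],[-20,-60,-80,0,0],[-20,-110,-100,0,0],[10,-150,-120,0,0],[40,-190,-120,0,0],[40,-190,-120,0,0]]
  ]
}}

```text
t: 10.6
ee_pos: [0.5684, -0.1617, 0.1946]
tool_rot: [-0.0, 0.001, 1.0, -0.0]
contact_force: [1.2, 0.1, 0.2]
gripper_width: 0.0002
grasp_force: 0.0
```

Run:
```python
from h import *
im,d=r.get_image('top'); a,rad,m,P=rim(im,d,.083,.1); cv2.imwrite('pics/t2.png',cv2.resize(im[170:270,290:430],None,fx=5,fy=5,interpolation=cv2.INTER_CUBIC))
np.savez("top2.npz",im=im,d=d)
print(a,rad,m.sum()); s=r.read_state();print(s['t'],s['ee_pos'],s['contact_force'])
s,ds=r.get_image('side'); Q=cloud("side",ds);q=Q[(Q[...,2]>.084)&(Q[...,2]<.099)&(abs(Q[...,0]-.58)<.035)&(abs(Q[...,1]-.065)<.035)]; print("side top z",np.median(q[:,2]))
t=P[(P[...,2]>.057)&(P[...,2]<.072)&(abs(P[...,0]-.58)<.03)&(P[...,1]>.1)&(P[...,1]<.17)]; print("arm z",np.median(t[:,2]))
```

```text
[0.57934474 0.06529741 0.09207241] 13.203078269958496 510
10.65 [ 0.56861623 -0.16131666  0.1943688 ] [ 0.56308861 -0.40375685 -0.42943415]
side top z 0.09141171102201512
arm z 0.06529354877500214
```

View pics/t2.png

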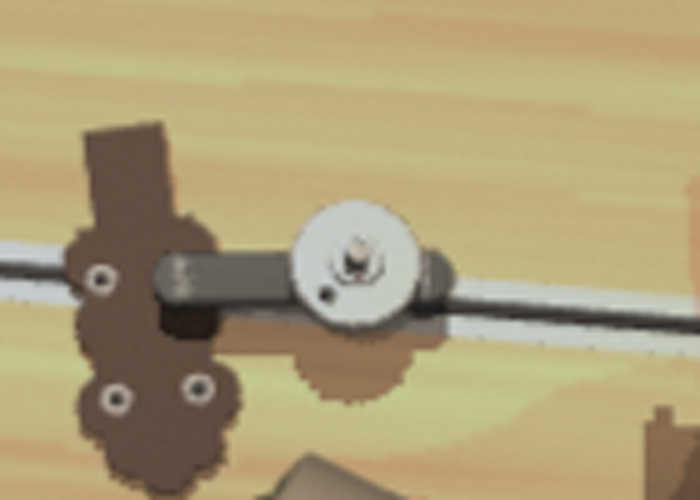

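The nut has risen about 4.2 mm. Its hole, at crop (327,293) against a centre of (355,262), sits about 40° past its starting direction, so the nut is at about 13.2 rad. The arm is still over the peghead. Next I swing the arm.

Emit:
{"name": "step_arm", "arguments": {
  "targets": [
    [[10,40,0,0,0],[20,80,0,0,0],[31,120,0,0,0],[31,160,0,0,0],[31,200,0,0,0],[31,240,0,0,0],[31,275,0,0,0],[31,289,0,0,0]]
  ]
}}

```text
t: 11.5
ee_pos: [0.5387, 0.135, 0.1934]
tool_rot: [-0.0, -0.003, 1.0, 0.0]
contact_force: [0.3, -0.3, 1.3]
gripper_width: 0.0004
grasp_force: 0.0
```

Emit:
{"name": "step_arm", "arguments": {
  "targets": [
    [[0,0,0,0,0],[0,0,30,0,0],[0,0,70,0,0],[0,0,105,0,0],[0,0,120,0,0],[0,0,130,0,0],[0,0,134,0,0],[0,0,134,0,0]]
  ]
}}

```text
t: 12.3
ee_pos: [0.5396, 0.1304, 0.0599]
tool_rot: [0.0, -0.0, 1.0, -0.0]
contact_force: [-1.1, -0.3, 0.3]
gripper_width: 0.0005
grasp_force: 0.0
```

Emit:
{"name": "step_arm", "arguments": {
  "targets": [
    [[-10,0,2,0,0],[-20,0,2,0,0],[-27,2,2,0,0],[-34,4,2,0,0],[-40,5,2,0,0],[-48,4.5,2,0,0],[-55,4,2,0,0],[-62,3,2,0,0]]
  ]
}}

```text
t: 13.1
ee_pos: [0.6018, 0.134, 0.0577]
tool_rot: [-0.0, -0.001, 1.0, 0.0]
contact_force: [-3.8, 1.1, 0.1]
gripper_width: 0.0004
grasp_force: 1.2
```

Emit:
{"name": "step_arm", "arguments": {
  "targets": [
    [[-7,-3,0,0,0],[-15,-6,0,0,0],[-22,-11,0,0,0],[-28,-17,0,0,0],[-34,-23,0,0,0],[-40,-30,0,0,0],[-45,-40,0,0,0],[-49,-50,0,0,0]]
  ]
}}

```text
t: 13.9
ee_pos: [0.6507, 0.0833, 0.0577]
tool_rot: [0.0, -0.001, 1.0, 0.0]
contact_force: [-3.0, 4.0, -0.0]
gripper_width: 0.0011
grasp_force: 1.7
```

Contact was kept throughout. Now I retreat +y and up, then look.

Emit:
{"name": "step_arm", "arguments": {
  "targets": [
    [[0,8,0,0,0],[0,16,0,0,0],[0,18,-30,0,0],[0,30,-70,0,0],[20,60,-110,0,0],[50,100,-140,0,0],[80,140,-140,0,0],[110,180,-140,0,0]]
  ]
}}

```text
t: 14.7
ee_pos: [0.5454, 0.2575, 0.1993]
tool_rot: [0.002, -0.001, 1.0, 0.0]
contact_force: [0.0, 0.9, -0.2]
gripper_width: 0.0005
grasp_force: 0.0
```

Emit:
{"name": "step_arm", "arguments": {
  "targets": [
    [[0,0,0,0,0],[20,40,0,0,0],[40,60,0,0,0],[40,60,0,0,0]]
  ]
}}

```text
t: 15.1
ee_pos: [0.5043, 0.3179, 0.1978]
tool_rot: [0.0, -0.003, 1.0, 0.0]
contact_force: [0.4, -1.0, -0.0]
gripper_width: 0.0004
grasp_force: 0.0
```

Run:
```python
from h import *
im,d=r.get_image('top'); cv2.imwrite('pics/t3.png',cv2.resize(im[150:330,260:500],None,fx=3,fy=3,interpolation=cv2.INTER_CUBIC))
a,rad,m,P=rim(im,d); print(a)
s=r.read_state();print(s['t'],s['ee_pos'],s['contact_force'],np.abs(s['qvel']).max())
```

```text
[0.5792127  0.06534393 0.09196389]
15.15 [0.50560055 0.31658683 0.19782246] [-0.55047808  0.17878077 -0.13026534] 0.04463465594551679
```

View pics/t3.png

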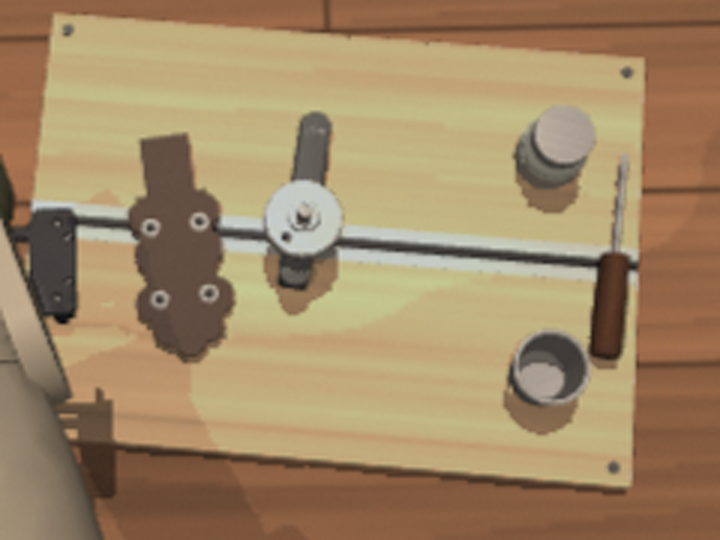

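The arm, with its toe at crop (315,120), now stands about 95° round and clear of the peghead (185,245), which has not moved. The nut hole is unchanged, at (286,237).

```bash
python3 -c "
from plant import r
print(r.hand_in())"
```

```text
the job is handed in; nothing more can be done
None
```

I handed the job in with the nut backed off about 2.1 turns and the clamp arm swung about 95° clear of the peghead; in the last picture the peghead, jar, cup and screwdriver look unmoved. The hand-in returned no verdict.

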